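Mount a spindle template on the copying attachment

TASK

Mount the plywood template with the two keyholes on the lathe copying attachment's holder: shaped edge towards the guide rods, both keyholes down over the two headed studs together, plate flat on its rests. Then swing the cam lever round until the cam's full-radius part stands against the end of the plate and holds it slid home under both stud heads, against the spring stop. Let go, and leave the other things on the bench where they lie.

Things in the scene. Friction and masses are not known exactly. Their poses are not given: they have to be found in the camera images.
- template: Loose plywood plate, 12 mm thick, 0.12 to 0.21 kg, flat on the bench, 240 mm long along its y (-120 to +120). Origin: on its underside, midway between its keyhole mouths; z up. Straight back edge at x = -32 mm; the front (+x) edge is a spindle profile with square ends reaching x = +42 mm.
- waist (a point): Mid-thickness point at the middle of the template's parallel waist, template x = -7, y = 0, 6 mm above its underside. There the plate is 50 mm wide in x (-32 to +18 mm) over y = -22 to +22 mm: the place to grip it.
- mouth_left (a point): Top of the template over the centre of the keyhole mouth at its x = 0, y = +75 mm. The mouth is a round hole 16.5 mm in diameter right through the plate; from it a slot 10.5 mm wide runs towards the template's +y, its round end centred 12.5 mm from the mouth's centre.
- mouth_right (a point): The same at the other keyhole, x = 0, y = -75 mm; its slot also runs towards the template's +y.
- holder: Fixed holder, grey base 100 (x) by 352 (y) by 10 mm on the bench. Origin on the bench under its middle; y along the studs' line, +x to the guide rods. On it is clamped a steel rail, 44 by 190 mm, carrying two headed studs and two rest bars. A plate dropped over both heads rests on bars and collars, its underside 24 mm above the bench, axes along the holder's. Not dropped, it lies on the heads, 45.5 mm up.
- rail_middle (a point): Middle setting of the stud rail, holder x = 0, y = 0, 45.5 mm above the bench, level with the stud heads' tops. The rail is cross-adjustable through slots: the studs stand at holder y = -75 and +75 mm, but both together anywhere from x = -6 to +6 mm, differently each time. This is not measured: find it by feel or sight.
- rail_low (a point): Point on the holder's axis at the height of the rests, x = 0, y = 0, 24 mm above the bench. Each stud: head 14 mm in diameter from 38.5 to 45.5 mm above the bench, rim chamfered 1.3 mm; neck 8 mm in diameter; collar 24 mm in diameter. Dropped over the heads, the template's origin is at holder y = 0 and the rail's x; slid home, at y = -11 mm.
- stop (a point): Face of the spring plunger (11 mm in diameter) when free, holder x = 0, y = -122.5 mm, 30 mm above the bench. It yields towards -y, at 2.5 N plus 0.5 N per mm, up to 14 mm. Its block, 44 mm high, lies behind it from y = -139 mm.
- saddle (a point): Top of the copying saddle on the two guide rods (rods at holder x = 95 and 155 mm, tops 57 mm above the bench). Saddle with stylus and cutter bar: holder x = 70 to 175, y = -133 to -57 mm, up to 98 mm high. Fixed: keep clear of it.
- cam_axis (a point): Top of the cam on its vertical axis, holder x = 0, y = +143 mm, 40 mm above the bench. The cam, 22 to 40 mm above the bench, has a 19 mm radius and a lobe, 90 degrees anticlockwise of the lever seen from above, whose full-radius dwell is 34 mm over 50 degrees.
- cam (a joint): Lever angle in rad, growing anticlockwise seen from above, 0 to 2.9. The lever points (joint + 70 degrees) from holder +x towards +y. From about 0.7 the lobe drives the seated plate to -y; from 1.48 to 2.36 (centre 1.92, lever along holder -x) the dwell holds it at y = -11 mm; beyond, it runs off. 2 to 6 N at the handle turn it; it stays in the dwell.
- cam_handle (a point): Middle of the upright black handle at the lever's end: a round post 18 mm in diameter, 40 to 97 mm above the bench, 100 mm from the cam's axis; this point is 70 mm above the bench. The lever's rod, 10 mm thick, joins it 47 mm above the bench.
- short_template: Bystander: a shorter plywood template, 170 by 66 by 12 mm, with one 12 mm hanging hole and no keyholes; lies flat. Origin on its underside.
- spindle: Bystander: turned wooden spindle with square ends, 280 mm long, 38 mm high, lying at the back of the bench. Origin under its middle.
- gouge: Bystander: turning gouge, 410 mm long, 34 mm high, wooden handle, on the right. Origin near its ferrule.
- calipers: Bystander: steel outside calipers, 125 by 75 mm, 10 mm high, lying flat in front, between the templates and the sanding block. Origin under the middle.
- sanding_block: Bystander: cork sanding block 110 by 60 by 32 mm, in front of the holder. Origin under the middle.
- wax_tin: Bystander: round tin, 68 mm in diameter, 32 mm high, at the left front. Origin under the middle.
- drive_centre: Bystander: steel lathe centre standing upright, 36 mm in diameter, 96 mm high, at the right front. Origin under the middle.
- mallet: Bystander: wooden mallet lying down, 75 mm high, on the left. Origin under the neck.

How it is judged (in metres and radians):
On the way, in this order (a step that is already met when the one before it is completed fails the run):
1. the template lies down over both studs (z of template in the frame of holder between 0.021 and 0.027 m and x of template in the frame of holder between -0.009 and 0.009 m and y of template in the frame of holder between -0.015 and 0.005 m and angle between the z axis of template and the z axis of holder, either way round below 0.04 rad), for 0.2 s.
2. the cam's dwell holds the template home (value of joint cam between 1.5 and 2.34 rad and y of template in the frame of holder below -0.009 m), for 0.2 s.
At the end, for the whole second after the job is handed in: Template flat on the rests (height within 3 mm, level within 0.03 rad) with both studs through it, slid home at least 9 mm so that both heads stand over the slots, within 0.04 rad of the studs' line; cam lever in its dwell (1.5 to 2.34 rad); all still and let go (all of step 2 and z of template in the frame of holder between 0.021 and 0.027 m and x of template in the frame of holder between -0.009 and 0.009 m and y of template in the frame of holder above -0.015 m and angle between the z axis of template and the z axis of holder, either way round below 0.03 rad and angle between the y axis of template and the y axis of holder, either way round below 0.04 rad and linear speed of template below 0.01 m/s); the robot touches nothing.
It fails at once if the short template is moved more than 30 mm (distance of short_template from where it was at the start of the episode above 0.03 m).
It fails at once if another thing on the bench is moved more than 40 mm (distance of any of spindle, gouge, calipers, sanding_block, wax_tin, drive_centre, mallet from where it was at the start of the episode above 0.04 m).
It also fails if it takes over 58 s, if anything falls off the work surface, if the arm or the gripper's body presses on something with over 40 N, if the wrist force passes 120 N, or if a joint passes its speed limit or range.

ROBOT

A 6-joint arm with a two-finger parallel gripper is mounted at the origin on the work surface. World frame = base frame: x ahead of the robot, y to its left, z up, the work surface at z = 0. Lengths are in mm, angles in degrees, forces in N, time in s.
With the tool pointing down it reaches from about 300 to 850 mm from the base axis. Payload 4.2 kg.
Tool frame: the origin (TCP) lies between the finger pads; the fingertips stand 22 mm ahead of it and the grasp point (between the pads) lies 3 mm ahead of it; z points along the fingers, y is the direction in which the jaws open and shut (so a half turn about z gives the same grasp; the last joint's range is limited). The gripper opens to 91 mm and grips with 3 to 60 N. Pads are 32 mm wide; open, the fingers measure 118 mm over their backs; the gripper's body (76 mm by 178 mm) begins 60 mm behind the grasp point.
Start: joints at [-64.687, 18.312, 89.639, -0, 72.044, -1.146], TCP at [256.202, -514.783, 235.976] pointing down, gripper open.
Joint ranges: [-177.97, 177.97], [-48.28, 115.42], [12.27, 149.76], [-77.06, 257.06], [2.81, 150.46], [-146.56, 146.56]. Speed limits (degrees/s): [147.25, 147.25, 180, 180, 180, 180].

INTERFACE

Orientations are given as [roll, pitch, yaw] about the fixed x, y, z axes, in that order (R = Rz(yaw) Ry(pitch) Rx(roll)).
In Python, from workcell import telemetry, cams, env gives the robot as it stands.
- The arm moves only by the shell command python3 -m inch 'ROWS' [FORCE]. ROWS is JSON, a list of rows, each an object of numbers: "x", "y", "z": the shift along the tool's x, y, z in cm; "yaw": the turn about the tool's z in units of 5 degrees (1.0 is 5 degrees); "gripper": the gripper's target within -1 to 1 (fully open at 1, half-way at 0, shut at -1). A call has 1 to 12 rows; each row shifts and turns the commanded pose from where the row before left it, along the tool's axes as they then stand; what a row does not reach is not made up. A row lasts 1/12 s, in which the tool goes at most 41.7 mm and 7.16 degrees, less where a joint would pass 70% of its speed; a pose out of reach is approached as far as the arm can. A call is refused whole if a number of a shift passes 4.17 or a number of a turn 1, either way. A call with a gripper value outside its range is refused whole. The fingers move at their own pace and stop on an object; FORCE is the grip in N (left out, the last holds). Time passes only in rows, so rows that do not move let the fingers close. It gives the time, the measured TCP pose, the force and the opening at its end, in the units of the state.
- telemetry.state(): the state, without advancing time (a new reading comes with each control period).
- cams.grab_frame(name): name is "scene" or "top" or "wrist"; returns a dict with "pixels" (420x560x3 uint8, red, green, blue), "mtx" (3x3 intrinsics, pixels), "rvec" (rotation vector, rad) and "tvec" (3), from world to camera coordinates, as OpenCV has them. Camera axes: x right, y down, z forward; pixel columns grow to the right and rows downward; lengths in mm; the calibration is good to about 2 mm. A picture is of the moment at which its call begins. There is no depth.
- env.job_done(): hands the job in, once; it reports no verdict.
The state is a dict: "time_s": time; "qpos": joint angles; "qvel": joint speeds; "effort": joint torques, N m; "ee_pos": TCP position; "ee_rot": TCP orientation; "force": force on the tool from outside, world axes, zero at the start; "torque": the same for the moment, N m; "gripper_width": finger opening in mm.
Only numpy, scipy, OpenCV 4.12 (cv2) and the standard library are available. Lean on these libraries where they do the work, as an engineer would, in place of code of your own. Each camera call takes 0.05 s, during which the arm holds its last target. There are 200 camera calls.

## Working session

There is one attempt and no reset: what is moved stays moved. The work goes in short steps, Python scripts to look and compute and a shell command to move; the robot and the scene stay as the last step left them, time stands still between calls to the robot, and variables do not carry over. Pictures are saved under pics/ and viewed, about 8 in all and at most 12, crops included, and the job is handed in when it is done.

```bash
ls; mkdir -p pics
cat > h.py <<'E'
import numpy as np,cv2
from workcell import telemetry,cams,env
def grab(n,f=None):
    d=cams.grab_frame(n)
    if f: cv2.imwrite('pics/'+f,cv2.cvtColor(d['pixels'],cv2.COLOR_RGB2BGR))
    return d
def ray(d,uv,z):
    K=np.array(d['mtx'],float);R=cv2.Rodrigues(np.array(d['rvec'],float))[0];t=np.array(d['tvec'],float).ravel()
    c=-R.T@t;uv=np.atleast_2d(np.array(uv,float))
    r=(R.T@np.linalg.inv(K)@np.c_[uv,np.ones(len(uv))].T).T
    return c+r*((z-c[2])/r[:,2])[:,None]
def proj(d,p):
    return cv2.projectPoints(np.atleast_2d(np.array(p,float)),np.array(d['rvec'],float),np.array(d['tvec'],float),np.array(d['mtx'],float),None)[0][:,0]
E
python3 - <<'E'
from h import *
import pickle
D={n:grab(n,n+'0.png') for n in('scene','top')}
pickle.dump(D,open('d0.pkl','wb'))
for d in D.values(): R=cv2.Rodrigues(np.array(d['rvec'],float))[0];print(-R.T@np.array(d['tvec']).ravel(),d['mtx'])
print(telemetry.state())
E
```

```text
pics
[1206.00735447 -545.08108812 1011.43642675] [[423.62689344   0.         278.05172295]
 [  0.         423.62689344 207.82449215]
 [  0.           0.           1.        ]]
[ 366.36643987   37.83438447 1830.50040201] [[518.14705639   0.         279.71047723]
 [  0.         518.14705639 219.42624104]
 [  0.           0.           1.        ]]
{'time_s': 0.1, 'qpos': array([-6.46888033e+01,  1.83446707e+01,  8.96984705e+01, -1.76611488e-03,
        7.20431396e+01, -1.14505663e+00]), 'qvel': array([-0.04306421, -0.02915517, -0.08580227, -0.03247883, -0.04521928,
       -0.01249473]), 'effort': array([-3.97157294e-05, -4.13331127e+01, -2.32510257e+01,  7.29010231e-02,
        4.21167444e-02, -5.89373167e-05]), 'ee_pos': array([ 255.99538497, -514.41172367,  235.24388776]), 'ee_rot': array([-1.79913703e+02, -4.52790575e-05,  2.64567990e+01]), 'force': array([-0.62961707,  0.23770741, -0.98149009]), 'torque': array([ 0.02034967,  0.01086816, -0.00383358]), 'gripper_width': 91.02245243878691}
```

View pics/top0.png

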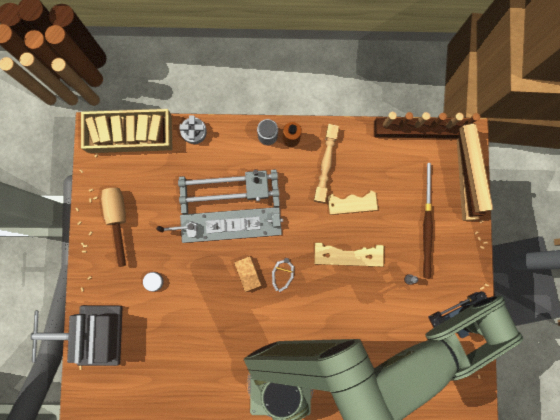

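View pics/scene0.png

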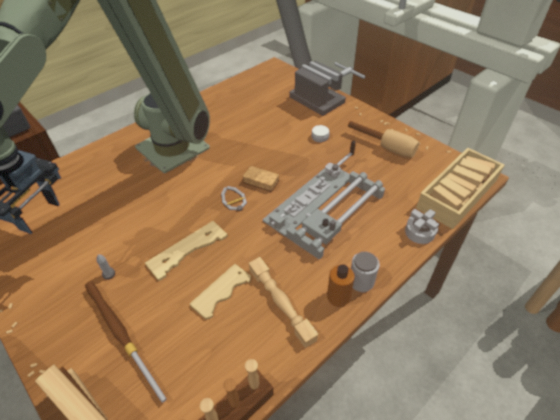

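Top view: template at about (349,255), holder at (231,225), cam handle at (160,229), saddle at (257,185), short template at (352,203). World x runs up the picture and y runs left. I'll enlarge the relevant regions and take the coarse positions.

Run:
```python
from h import *
import pickle
D=pickle.load(open('d0.pkl','rb'));d=D['top'];im=cv2.cvtColor(d['pixels'],cv2.COLOR_RGB2BGR)
a=cv2.resize(im[235:275,305:395],None,fx=8,fy=6.0,interpolation=cv2.INTER_CUBIC)
b=cv2.resize(im[165:250,150:290],None,fx=5,fy=4,interpolation=cv2.INTER_CUBIC)
W=max(a.shape[1],b.shape[1]);p=lambda i:cv2.copyMakeBorder(i,0,0,0,W-i.shape[1],cv2.BORDER_CONSTANT)
cv2.imwrite('pics/crop1.png',np.vstack([p(a),p(b)]))
hsv=cv2.cvtColor(im,cv2.COLOR_BGR2HSV)
print('tmpl hsv',hsv[262,349],'bench',hsv[300,330],'base',hsv[237,250])
m=np.zeros(im.shape[:2],np.uint8);m[235:275,305:395]=(hsv[235:275,305:395,2]>185)*255
cs=cv2.findContours(m,0,2)[0];c=max(cs,key=cv2.contourArea);r=cv2.minAreaRect(c)
print('area',cv2.contourArea(c),r);print('corners',ray(d,cv2.boxPoints(r),12).round(1))
m=np.zeros(im.shape[:2],np.uint8);s=hsv[205:250,170:290];m[205:250,170:290]=(s[...,1]<70)*255
c=max(cv2.findContours(m,0,2)[0],key=cv2.contourArea);r=cv2.minAreaRect(c)
print('base',cv2.contourArea(c),r);print(ray(d,cv2.boxPoints(r),10).round(1))
```

```text
tmpl hsv [ 19 107 222] bench [ 13 168 193] base [ 14  96 122]
area 1246.0 ((343.9883728027344, 258.849609375), (77.12384033203125, 32.14881134033203), 1.9091522693634033)
corners [[ 373.4  -80.9   12. ]
 [ 485.8  -84.2   12. ]
 [ 479.7 -356.1   12. ]
 [ 367.1 -351.1   12. ]]
base 2745.0 ((226.0, 223.5), (37.0, 112.0), 90.0)
[[6.097e+02 3.971e+02 1.000e+01]
 [6.145e+02 1.400e+00 1.000e+01]
 [4.832e+02 1.000e-01 1.000e+01]
 [4.789e+02 3.928e+02 1.000e+01]]
```

View pics/crop1.png

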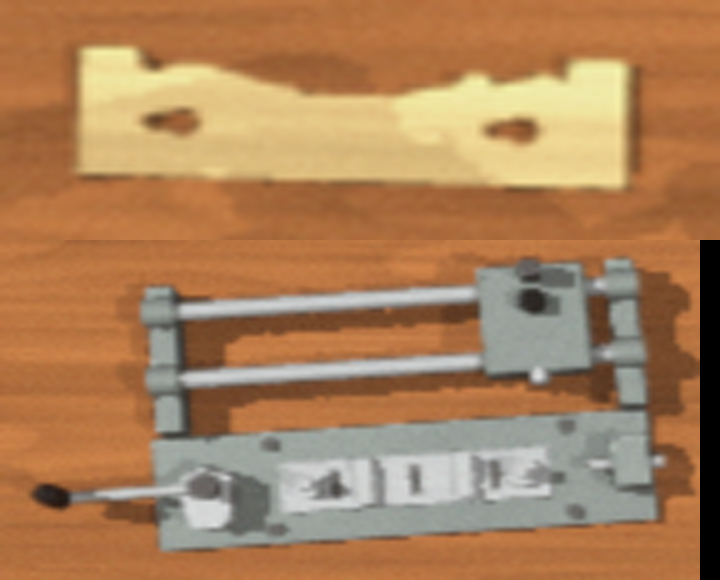

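Crop: the template's slots run left (world +y) and its profile faces up (world +x), so it only needs a small turn. The lever points roughly along holder +y (joint about 0.35). Next I turn the corner pixels into poses.

```bash
python3 - <<'E'
from h import *
import pickle
d=pickle.load(open('d0.pkl','rb'))['top']
def pose(cr,o,s,z):
    p=ray(d,(np.array(cr,float)+.5)/s+o-.5,z)[:,:2];return p
P=pose([(78,47),(630,62),(76,176),(626,188)],(305,235),(8,6),12)
print(P.round(1));y=P[0]-P[1]+P[2]-P[3];print('len',np.linalg.norm(y)/2,'w',np.linalg.norm(P[0]-P[2]));y/=np.linalg.norm(y);x=np.array([y[1],-y[0]])
o=P.mean(0)-5*x;print('templ yaw',np.degrees(np.arctan2(x[1],x[0])),'origin',o,'waist',o-7*x)
P=pose([(152,440),(645,412),(162,550),(657,518)],(150,165),(5,4),10)
y=P[0]-P[1]+P[2]-P[3];print('len',np.linalg.norm(y)/2,'w',np.linalg.norm(P[0]-P[2]));y/=np.linalg.norm(y);x=np.array([y[1],-y[0]])
h=P.mean(0);print('holder yaw',np.degrees(np.arctan2(x[1],x[0])),h)
H=pose([(50,496)],(150,165),(5,4),97)[0];v=H-(h+143*y);print('handle',H,np.linalg.norm(v),'joint',np.arctan2(v@y,v@x)-np.radians(70))
E
python3 -m inch '[{"yaw":1,"z":0},{"yaw":1},{"yaw":1},{"yaw":1},{"yaw":1},{"yaw":1},{"yaw":1},{"yaw":1},{"yaw":1},{"yaw":1},{"yaw":1},{"yaw":1}]'
```

```text
[[ 482.9 -113.5]
 [ 476.8 -357. ]
 [ 407.5 -112.8]
 [ 403.  -354.4]]
len 242.54549812913496 w 75.38368313528737
templ yaw -1.2552116587054183 origin [ 437.54195137 -234.31037264] waist [ 430.5436311  -234.15703187]
len 344.1779973176102 w 95.12674794756136
holder yaw 4.87030310971035 [332.84837559 178.0140342 ]
handle [318.92021419 405.05538228] 84.57654784374436 joint 0.2851980019281086invalid input
```

```bash
python3 - <<'E'
from h import *
import pickle
d=pickle.load(open('d0.pkl','rb'))['top']
f=lambda cr,z: ray(d,(np.array(cr,float)+.5-[0,240])/(5,4)+(150,165)-.5,z)[:,:2]
P=f([(152,440),(645,412),(162,550),(657,518)],10)
y=P[0]-P[1]+P[2]-P[3];print('len',np.linalg.norm(y)/2,'w',np.linalg.norm(P[0]-P[2]));y/=np.linalg.norm(y);x=np.array([y[1],-y[0]])
h=P.mean(0);print('holder yaw',np.degrees(np.arctan2(x[1],x[0])),h)
H=f([(50,496)],97)[0];v=H-(h+143*y);print('handle',H,np.linalg.norm(v),'joint',np.arctan2(v@y,v@x)-np.radians(70))
E
python3 -m inch '[{"x":0,"y":0,"z":0,"yaw":-1,"gripper":1},{"x":0,"y":0,"z":0,"yaw":-1,"gripper":1},{"x":0,"y":0,"z":0,"yaw":-1,"gripper":1},{"x":0,"y":0,"z":0,"yaw":-1,"gripper":1}]'
```

```text
len 348.5308453774075 w 97.48332532103113
holder yaw 5.035270679258231 [542.69264385 182.23523466]
handle [517.91160867 411.96858603] 88.137859835285 joint 0.400393706912173
time_s: 0.43
ee_pos: [256.1, -514.5, 235.5]
ee_rot: [-179.9, -0.0, 46.7]
force: [0.6, -0.3, -0.2]
gripper_width: 91.2
```

```bash
python3 -m inch '[{"x":0,"y":0,"z":0,"yaw":-1,"gripper":1},{"x":0,"y":0,"z":0,"yaw":-1,"gripper":1},{"x":0,"y":0,"z":0,"yaw":-1,"gripper":1},{"x":0,"y":0,"z":0,"yaw":-1,"gripper":1},{"x":0,"y":0,"z":0,"yaw":-1,"gripper":1},{"x":0,"y":0,"z":0,"yaw":-1,"gripper":1},{"x":0,"y":0,"z":0,"yaw":-1,"gripper":1},{"x":0,"y":0,"z":0,"yaw":-1,"gripper":1},{"x":0,"y":0,"z":0,"yaw":-0.4,"gripper":1}]'
python3 -m inch '[{"x":3,"y":2,"z":0,"yaw":0,"gripper":1},{"x":3,"y":2,"z":0,"yaw":0,"gripper":1},{"x":3,"y":2,"z":0,"yaw":0,"gripper":1},{"x":3,"y":2,"z":0,"yaw":0,"gripper":1},{"x":3,"y":2,"z":0,"yaw":0,"gripper":1},{"x":3,"y":2,"z":0,"yaw":0,"gripper":1},{"x":3,"y":2,"z":0,"yaw":0,"gripper":1},{"x":3,"y":2,"z":0,"yaw":0,"gripper":1},{"x":3,"y":1,"z":0,"yaw":0,"gripper":1},{"x":1,"y":0.4,"z":0,"yaw":0,"gripper":1},{"x":0,"y":0,"z":0,"yaw":0,"gripper":1},{"x":0,"y":0,"z":0,"yaw":0,"gripper":1}]'
python3 - <<'E'
from h import *
import pickle
d=grab('wrist','w1.png');pickle.dump(d,open('w1.pkl','wb'));R=cv2.Rodrigues(np.array(d['rvec'],float))[0];print(-R.T@np.array(d['tvec']).ravel(),R.round(2))
E
```

```text
time_s: 1.18
ee_pos: [256.1, -514.5, 235.4]
ee_rot: [-180.0, -0.1, 88.7]
force: [-0.8, 0.7, -0.1]
gripper_width: 91.1
time_s: 2.18
ee_pos: [437.5, -239.8, 235.8]
ee_rot: [-180.0, 0.1, 88.5]
force: [-0.4, -0.8, -0.2]
gripper_width: 91.7
[ 439.42632303 -163.2837624   384.09110152] [[ 1.   -0.03 -0.  ]
 [-0.02 -0.96  0.27]
 [-0.01 -0.27 -0.96]]
```

View pics/w1.png

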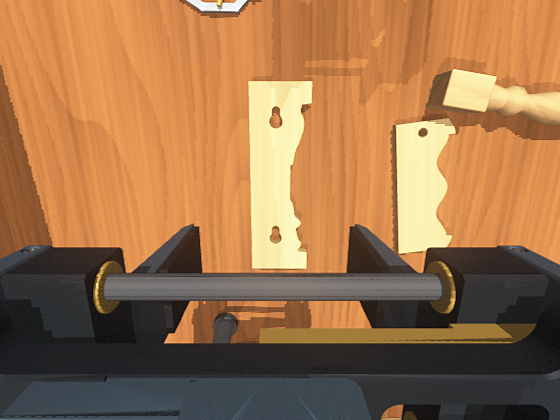

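Wrist view: the whole template is visible, corners about (249,81), (312,81), (252,268), (307,268), mouths about (276,122) and (275,238). I'll segment it.

Run:
```python
from h import *
import pickle
d=pickle.load(open('w1.pkl','rb'));hsv=cv2.cvtColor(d['pixels'],cv2.COLOR_RGB2HSV)
print(hsv[180,270],hsv[180,230])
m=((hsv[...,1]<135)&(hsv[...,2]>170)).astype(np.uint8)*255
z=np.zeros_like(m);z[60:290,225:335]=m[60:290,225:335]
cs,h=cv2.findContours(z,cv2.RETR_CCOMP,cv2.CHAIN_APPROX_NONE)
i=max(range(len(cs)),key=lambda k:cv2.contourArea(cs[k]));c=cs[i][:,0].astype(float);w=ray(d,c,12)[:,:2]
b=np.array([[w[c[:,1]==r][:,0].min(),w[c[:,1]==r][:,1].mean()] for r in range(95,256)])
b=np.array([ray(d,[[c[c[:,1]==r][:,0].min()-.5,r]],12)[0,:2] for r in range(95,256)])
k=np.polyfit(b[:,1],b[:,0],1);print('yaw from back edge',-np.degrees(np.arctan(k[0])),'resid',np.std(b[:,0]-np.polyval(k,b[:,1])))
x=np.array([1,-k[0]]);x/=np.hypot(*x);y=np.array([-x[1],x[0]])
px,py=w@x,w@y;print('len',np.ptp(py)+1,'width',np.ptp(px)+1)
bx=(b@x).mean();cy=(py.max()+py.min())/2;o=(bx+32)*x+cy*y
print('origin',o,'waist',o-7*x)
for j in range(len(cs)):
    if h[0][j][3]==i and cv2.contourArea(cs[j])>20:
        q=ray(d,cs[j][:,0],12)[:,:2];print('hole (template frame) x',(q@x-o@x).min().round(1),(q@x-o@x).max().round(1),'y',(q@y-o@y).min().round(1),(q@y-o@y).max().round(1))
```

```text
[ 25  75 252] [ 14 157 233]
yaw from back edge -1.5857590213182156 resid 0.36924668521501963
len 240.762929728185 width 76.00074641492256
origin [ 438.46380255 -235.94434508] waist [ 431.46648338 -235.7506328 ]
hole (template frame) x -7.9 8.2 y -79.8 -57.1
hole (template frame) x -7.5 8.2 y 67.0 93.4
```

```bash
python3 -m inch '[{"x":3.6,"y":1,"z":0,"yaw":0,"gripper":1},{"x":3.6,"y":1,"z":0,"yaw":0,"gripper":1},{"x":3.6,"y":1,"z":0,"yaw":0,"gripper":1},{"x":3.6,"y":1,"z":0,"yaw":0,"gripper":1},{"x":3.6,"y":1,"z":0,"yaw":0,"gripper":1},{"x":3.6,"y":1,"z":0,"yaw":0,"gripper":1},{"x":3.6,"y":1,"z":0,"yaw":0,"gripper":1},{"x":3.6,"y":1,"z":0,"yaw":0,"gripper":1},{"x":3.6,"y":1,"z":0,"yaw":0,"gripper":1},{"x":3.6,"y":1,"z":0,"yaw":0,"gripper":1},{"x":0,"y":0,"z":0,"yaw":0,"gripper":1},{"x":0,"y":0,"z":0,"yaw":0,"gripper":1}]'
python3 - <<'E'
from h import *
import pickle
d=grab('wrist','w2.png');pickle.dump((d,telemetry.state()),open('w2.pkl','wb'));R=cv2.Rodrigues(np.array(d['rvec'],float))[0];print(-R.T@np.array(d['tvec']).ravel(),telemetry.state()['ee_pos'])
E
```

```text
time_s: 3.23
ee_pos: [548.0, 117.4, 235.3]
ee_rot: [-180.0, 0.1, 88.5]
force: [-0.4, -0.2, -0.1]
gripper_width: 91.0
[550.01557828 193.92064308 383.62772713] [547.60626861 116.30260643 235.45237526]
```

View pics/w2.png

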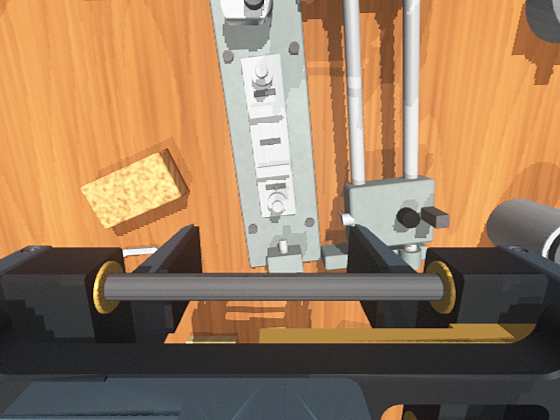

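Studs at about (262,71) and (277,202), base edges clean. I'll measure the stud heads and base edges.

Run:
```python
from h import *
import pickle
d,s=pickle.load(open('w2.pkl','rb'));im=cv2.cvtColor(d['pixels'],cv2.COLOR_RGB2BGR);f=d['mtx'][0][0];print('f',f)
S=10;out=[]
for (cx,cy) in((262,71),(277,202)):
    x0,y0=cx-20,cy-20
    a=cv2.resize(im[y0:y0+40,x0:x0+40],None,fx=S,fy=S,interpolation=cv2.INTER_CUBIC);out.append(a)
cv2.imwrite('pics/crop2.png',np.hstack(out))
# base edges: grey (low saturation)
hsv=cv2.cvtColor(im,cv2.COLOR_BGR2HSV);g=hsv[...,1]<90
L=[];Rr=[]
for r in range(95,235,3):
    xs=np.where(g[r,200:340])[0]+200
    run=xs[(xs<325)]
    L.append((run.min()-.5,r))
    k=run.min()
    row=g[r,k:340]; e=len(row) if row.all() else None
    Rr.append((run.max()+.5,r))
for n,E in(('L',L),('R',Rr)):
    w=ray(d,E,10)[:,:2];k=np.polyfit(w[:,1],w[:,0],1);res=w[:,0]-np.polyval(k,w[:,1]);ok=abs(res-np.median(res))<2;k=np.polyfit(w[ok,1],w[ok,0],1)
    print(n,ok.sum(),len(ok),'yaw',-np.degrees(np.arctan(k[0])),'x at y=182',np.polyval(k,182),np.std(w[ok,0]-np.polyval(k,w[ok,1])))
```

```text
f 297.23421142460813
L 47 47 yaw 5.1296560224392795 x at y=182 494.86402068747884 0.3568798055426692
R 47 47 yaw 5.1538011270077195 x at y=182 594.4216784473883 0.3687840926605934
```

View pics/crop2.png

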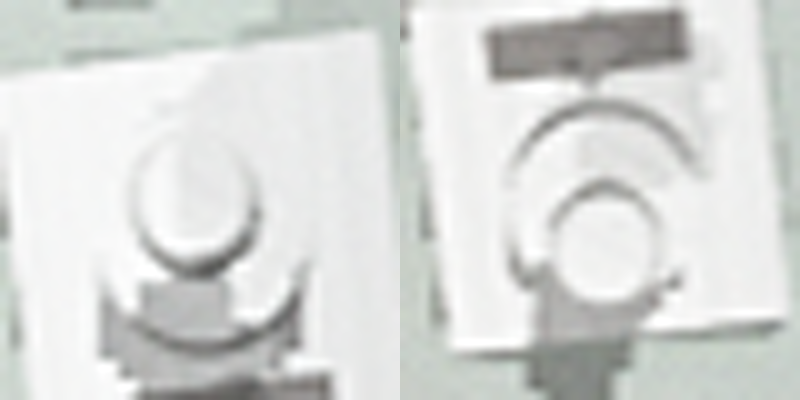

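Run:
```python
from h import *
import pickle
d,s=pickle.load(open('w2.pkl','rb'))
P=ray(d,[(260.85,70.55),(277.05,206.15)],45)[:,:2];print(P,'sep',np.linalg.norm(P[0]-P[1]))
y=(P[0]-P[1]);y/=np.linalg.norm(y);x=np.array([y[1],-y[0]]);print('yaw studs',np.degrees(np.arctan2(x[1],x[0])),'mid',P.mean(0))
a=np.radians(5.14);x=np.array([np.cos(a),np.sin(a)]);mid=P.mean(0)
# base centre line x at mid y
print('base centreline x at mid y',544.64-np.tan(a)*(mid[1]-182),'rail offset',(mid[0]-(544.64-np.tan(a)*(mid[1]-182)))*np.cos(a))
```

```text
[[537.31743015 247.32516236]
 [550.77879654  99.30687589]] sep 148.62914086727045
yaw studs 5.196409327218981 mid [544.04811334 173.31601913]
base centreline x at mid y 545.4211358787244 rail offset -1.3675012869096783
```

```bash
python3 -m inch '[{"x":2.5,"y":-0.3,"z":0,"yaw":0,"gripper":1},{"x":2.7,"y":-0.3,"z":0,"yaw":0,"gripper":1},{"x":0,"y":0,"z":0,"yaw":0,"gripper":1},{"x":0,"y":0,"z":0,"yaw":0,"gripper":1},{"x":0,"y":0,"z":0,"yaw":0,"gripper":1}]'
python3 - <<'E'
from h import *
import pickle
d=grab('wrist','w3.png');pickle.dump(d,open('w3.pkl','wb'))
P=np.array([[537.3,247.3,45],[550.8,99.3,45]]);q=proj(d,P);print(q)
im=cv2.cvtColor(d['pixels'],cv2.COLOR_RGB2BGR);S=10;out=[]
for u,v in q:
    x0,y0=int(u)-20,int(v)-20;print(x0,y0)
    out.append(cv2.resize(im[y0:y0+40,x0:x0+40],None,fx=S,fy=S,interpolation=cv2.INTER_CUBIC))
a=np.hstack(out);b=cv2.resize(im[0:120,180:360],None,fx=1.5,fy=1.5);b=cv2.copyMakeBorder(b,0,0,0,a.shape[1]-b.shape[1],cv2.BORDER_CONSTANT)
cv2.imwrite('pics/crop3.png',np.vstack([a,b]))
E
```

```text
time_s: 3.7
ee_pos: [542.8, 167.7, 235.9]
ee_rot: [-180.0, 0.1, 88.4]
force: [-0.2, 1.0, 0.5]
gripper_width: 91.6
[[267.15024699 120.40638669]
 [282.40103488 245.25532411]]
247 100
262 225
```

View pics/crop3.png

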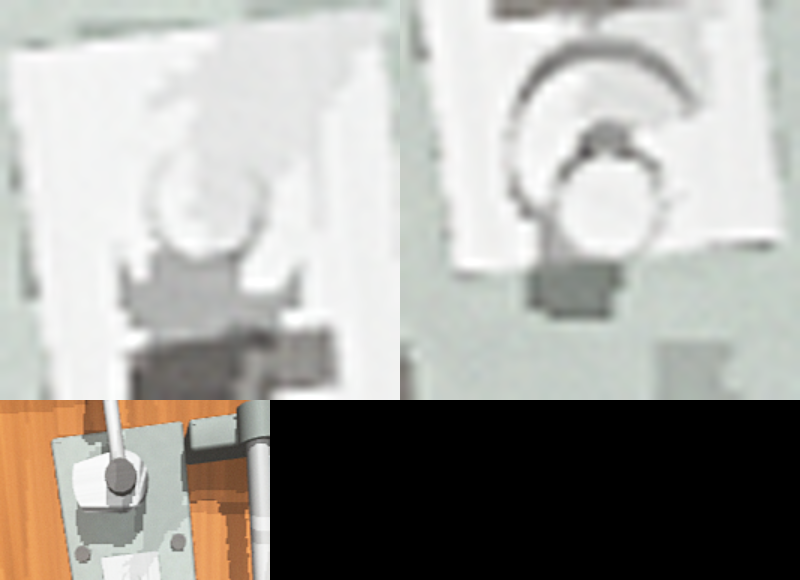

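Second look agrees with the first within 0.6 px: stud midpoint (544.0, 173.5), holder yaw 5.15°. Back to the waist at (431.5, -235.7).

```bash
python3 -m inch '[{"x":-3.7,"y":-0.91,"z":0,"yaw":0,"gripper":1},{"x":-3.7,"y":-0.91,"z":0,"yaw":0,"gripper":1},{"x":-3.7,"y":-0.91,"z":0,"yaw":0,"gripper":1},{"x":-3.7,"y":-0.91,"z":0,"yaw":0,"gripper":1},{"x":-3.7,"y":-0.91,"z":0,"yaw":0,"gripper":1},{"x":-3.7,"y":-0.91,"z":0,"yaw":0,"gripper":1},{"x":-3.7,"y":-0.91,"z":0,"yaw":0,"gripper":1},{"x":-3.7,"y":-0.91,"z":0,"yaw":0,"gripper":1},{"x":-3.7,"y":-0.91,"z":0,"yaw":0,"gripper":1},{"x":-3.7,"y":-0.91,"z":0,"yaw":0,"gripper":1},{"x":-3.7,"y":-0.91,"z":0,"yaw":0,"gripper":1}]'
python3 -m inch '[{"x":0,"y":0,"z":3,"yaw":0,"gripper":1},{"x":0,"y":0,"z":3,"yaw":0,"gripper":1},{"x":0,"y":0,"z":3,"yaw":0,"gripper":1},{"x":0,"y":0,"z":3,"yaw":0,"gripper":1},{"x":0,"y":0,"z":3,"yaw":0,"gripper":1},{"x":0,"y":0,"z":2,"yaw":0,"gripper":1},{"x":0,"y":0,"z":1,"yaw":0,"gripper":1},{"x":0,"y":0,"z":0,"yaw":0,"gripper":1},{"x":0,"y":0,"z":0,"yaw":0,"gripper":1}]'
```

```text
time_s: 4.67
ee_pos: [429.9, -237.2, 236.3]
ee_rot: [180.0, 0.0, 88.3]
force: [0.8, -0.3, -0.0]
gripper_width: 91.3
time_s: 5.42
ee_pos: [431.0, -235.2, 55.9]
ee_rot: [-180.0, -0.0, 88.4]
force: [0.3, -0.7, -0.0]
gripper_width: 91.4
```

```bash
python3 -m inch '[{"x":0,"y":0,"z":1.5,"yaw":0,"gripper":1},{"x":0,"y":0,"z":1.1,"yaw":0,"gripper":1},{"x":0,"y":0,"z":0.5,"yaw":0,"gripper":1},{"x":0,"y":0,"z":0,"yaw":0,"gripper":-1},{"x":0,"y":0,"z":0,"yaw":0,"gripper":-1},{"x":0,"y":0,"z":0,"yaw":0,"gripper":-1},{"x":0,"y":0,"z":0,"yaw":0,"gripper":-1},{"x":0,"y":0,"z":0,"yaw":0,"gripper":-1},{"x":0,"y":0,"z":0,"yaw":0,"gripper":-1},{"x":0,"y":0,"z":0,"yaw":0,"gripper":-1},{"x":0,"y":0,"z":0,"yaw":0,"gripper":-1}]' 20
```

```text
time_s: 6.33
ee_pos: [431.9, -234.5, 25.2]
ee_rot: [180.0, 0.0, 88.5]
force: [-0.0, 0.1, 2.3]
gripper_width: 49.4
```

```bash
python3 -m inch '[{"x":0,"y":0,"z":-1,"yaw":0,"gripper":-1},{"x":0,"y":0,"z":-2,"yaw":0,"gripper":-1},{"x":0,"y":0,"z":-3,"yaw":0,"gripper":-1},{"x":0,"y":0,"z":-3,"yaw":0,"gripper":-1},{"x":0,"y":0,"z":-2.5,"yaw":-0.5,"gripper":-1},{"x":0,"y":0,"z":-1,"yaw":-0.5,"gripper":-1},{"x":0,"y":0,"z":0,"yaw":-0.35,"gripper":-1}]' 35
python3 -m inch '[{"x":1.8,"y":0.64,"z":0,"yaw":0,"gripper":-1},{"x":3.6,"y":1.28,"z":0,"yaw":0,"gripper":-1},{"x":3.6,"y":1.28,"z":0,"yaw":0,"gripper":-1},{"x":3.6,"y":1.28,"z":0,"yaw":0,"gripper":-1},{"x":3.6,"y":1.28,"z":0,"yaw":0,"gripper":-1},{"x":3.6,"y":1.28,"z":0,"yaw":0,"gripper":-1},{"x":3.6,"y":1.28,"z":0,"yaw":0,"gripper":-1},{"x":3.6,"y":1.28,"z":0,"yaw":0,"gripper":-1},{"x":3.6,"y":1.28,"z":0,"yaw":0,"gripper":-1},{"x":3.6,"y":1.28,"z":0,"yaw":0,"gripper":-1},{"x":3.6,"y":1.28,"z":0,"yaw":0,"gripper":-1},{"x":1.4,"y":0.5,"z":0,"yaw":0,"gripper":-1}]'
python3 -m inch '[{"x":0,"y":0,"z":0,"yaw":0,"gripper":-1},{"x":0,"y":0,"z":0,"yaw":0,"gripper":-1},{"x":0,"y":0,"z":0,"yaw":0,"gripper":-1}]'
```

```text
time_s: 6.92
ee_pos: [433.0, -235.1, 152.7]
ee_rot: [179.7, 0.2, 95.3]
force: [0.9, 1.1, -1.2]
gripper_width: 50.0
time_s: 7.92
ee_pos: [535.7, 173.1, 149.5]
ee_rot: [179.9, -0.1, 95.4]
force: [0.7, 0.5, -1.0]
gripper_width: 49.5
time_s: 8.17
ee_pos: [534.1, 167.5, 149.4]
ee_rot: [-179.9, 0.1, 95.2]
force: [-0.7, 0.2, -1.8]
gripper_width: 49.6
```

Run:
```python
from h import *
import pickle
E=[]
for i in range(5):
    d=grab('wrist','w4.png' if i==4 else None);s=telemetry.state();E.append(np.r_[s['ee_pos'],s['ee_rot'][2],s['force']])
E=np.array(E);print(E.round(1));e=E.mean(0);print(e)
pickle.dump((d,e),open('w4.pkl','wb'))
```

```text
[[ 5.343e+02  1.672e+02  1.496e+02  9.510e+01  9.000e-01 -3.000e-01
  -8.000e-01]
 [ 5.344e+02  1.671e+02  1.498e+02  9.510e+01  0.000e+00 -3.000e-01
  -1.700e+00]
 [ 5.346e+02  1.672e+02  1.499e+02  9.510e+01  4.000e-01  1.000e-01
  -1.800e+00]
 [ 5.347e+02  1.673e+02  1.500e+02  9.510e+01  1.000e-01  3.000e-01
  -1.700e+00]
 [ 5.348e+02  1.675e+02  1.501e+02  9.510e+01 -4.000e-01  3.000e-01
  -9.000e-01]]
[ 5.34570144e+02  1.67266993e+02  1.49875619e+02  9.51201966e+01
  2.25971062e-01  2.22217487e-02 -1.37472799e+00]
```

View pics/w4.png

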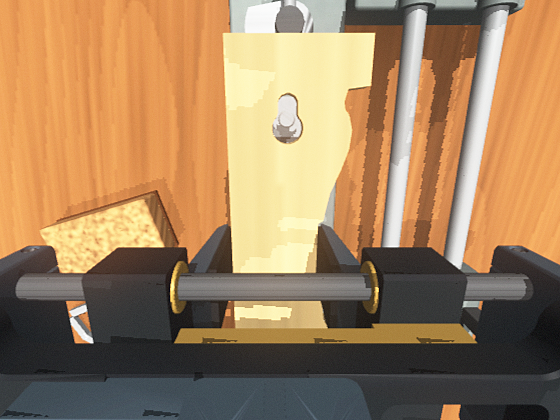

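View: template in hand, left mouth at about (287,128), left stud visible through it; end edge at row 33, back edge at columns 223–232. Computing where mouth and stud really stand.

Run:
```python
from h import *
import pickle
d,e=pickle.load(open('w4.pkl','rb'));hsv=cv2.cvtColor(d['pixels'],cv2.COLOR_RGB2HSV)
m=((hsv[...,1]<135)&(hsv[...,1]>40)&(hsv[...,2]>170)).astype(np.uint8)
zt=e[2]-25.2+12;print('zt',zt)
L=[(np.where(m[r,215:300])[0].min()+214.5,r) for r in range(45,215,5)]
w=ray(d,L,zt)[:,:2];k=np.polyfit(w[:,1],w[:,0],1);print('templ yaw',-np.degrees(np.arctan(k[0])),np.std(w[:,0]-np.polyval(k,w[:,1])))
top=np.mean([np.where(m[20:80,c])[0].min()+19.5 for c in range(240,360,5)]);
x=np.array([1,-k[0]]);x/=np.hypot(*x);y=np.array([-x[1],x[0]])
Wt=ray(d,[(c,top) for c in(240,300,360)],zt)[:,:2]
bx=(w@x).mean();ey=(Wt@y).mean();o=(bx+32)*x+(ey-120)*y;print('origin',o,'end spread',Wt@y)
print('rel TCP (template frame)',(o-e[:2])@x,(o-e[:2])@y)
z=(1-m);z[:90]=0;z[150:]=0;z[:,:260]=0;z[:,315:]=0
c=max(cv2.findContours(z,0,1)[0],key=cv2.contourArea)[:,0];q=ray(d,c,zt)[:,:2]
print('hole px',c.min(0),c.max(0),'x',np.ptp(q@x),(q@x).min()-o@x,(q@x).max()-o@x,'y',(q@y).min()-o@y,(q@y).max()-o@y)
print('stud px now predicted',proj(d,[[537.3,248,45.5],[537.3,248,38]]))
im=cv2.cvtColor(d['pixels'],cv2.COLOR_RGB2BGR)
cv2.imwrite('pics/crop4.png',cv2.resize(im[85:150,255:320],None,fx=8,fy=8,interpolation=cv2.INTER_CUBIC))
```

```text
zt 136.67561866623856
templ yaw 5.077682174927401 0.15020333305324102
origin [541.44135518 166.87462552] end spread [238.30914363 238.2987665  238.2883924 ]
rel TCP (template frame) 6.80951848390937 -0.9989732651033849
hole px [273  93] [302 142] x 15.276125776890353 -7.3420186282340865 7.934107148656267 y 67.96683382786475 92.43525191296007
stud px now predicted [[286.18722658 118.70728481]
 [285.8419015  118.84160934]]
```

View pics/crop4.png

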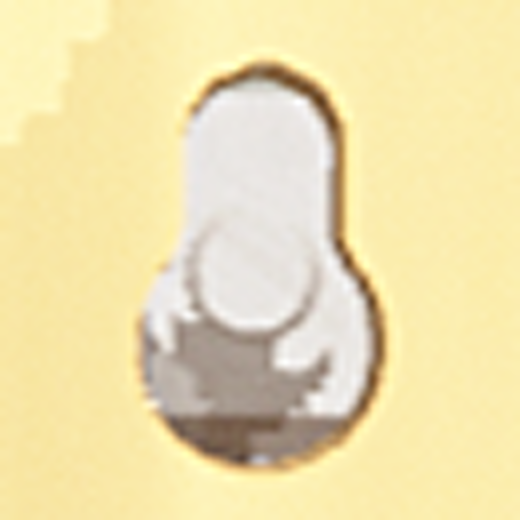

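Stud prediction (286.2,118.7) matches what is seen (286.4,118.7). Shift needed: +2.6, +6.7 mm, then down to just above the heads.

```bash
python3 -m inch '[{"x":0.34,"y":0.16,"z":0,"yaw":0,"gripper":-1},{"x":0.3,"y":0.16,"z":1,"yaw":0,"gripper":-1},{"x":0,"y":0,"z":2,"yaw":0,"gripper":-1},{"x":0,"y":0,"z":2,"yaw":0,"gripper":-1},{"x":0,"y":0,"z":1.2,"yaw":0,"gripper":-1},{"x":0,"y":0,"z":0.5,"yaw":0,"gripper":-1},{"x":0,"y":0,"z":0,"yaw":0,"gripper":-1},{"x":0,"y":0,"z":0,"yaw":0,"gripper":-1},{"x":0,"y":0,"z":0,"yaw":0,"gripper":-1},{"x":0,"y":0,"z":0,"yaw":0,"gripper":-1},{"x":0,"y":0,"z":0,"yaw":0,"gripper":-1},{"x":0,"y":0,"z":0,"yaw":0,"gripper":-1}]'
python3 - <<'E'
from h import *
d=grab('wrist','w5.png');s=telemetry.state();e=s['ee_pos'];print(e,s['ee_rot'],s['force'])
x=np.array([np.cos(np.radians(5.1)),np.sin(np.radians(5.1))]);y=np.array([-x[1],x[0]])
o=e[:2]+6.81*x-1.0*y;print('origin',o,'target 544.05 173.55')
q=proj(d,[list(o+75*y)+[e[2]-13.2],[537.3,248,45.5]]);print('mouth px, stud px',q)
im=cv2.cvtColor(d['pixels'],cv2.COLOR_RGB2BGR);u,v=q[0].astype(int);print(u-35,v-35)
cv2.imwrite('pics/crop5.png',cv2.resize(im[v-35:v+35,u-35:u+35],None,fx=8,fy=8,interpolation=cv2.INTER_CUBIC))
E
```

```text
time_s: 9.42
ee_pos: [537.9, 175.4, 83.5]
ee_rot: [179.9, -0.0, 95.2]
force: [-0.7, 0.3, -1.4]
gripper_width: 49.9
[537.75811051 175.36657744  83.42328924] [ 1.79945184e+02 -7.31778802e-03  9.52079837e+01] [ 0.90646832 -1.27556256 -1.51205479]
origin [544.63004447 174.97590653] target 544.05 173.55
mouth px, stud px [[287.17625884 128.30401136]
 [284.04335123 130.41624083]]
252 93
```

View pics/crop5.png

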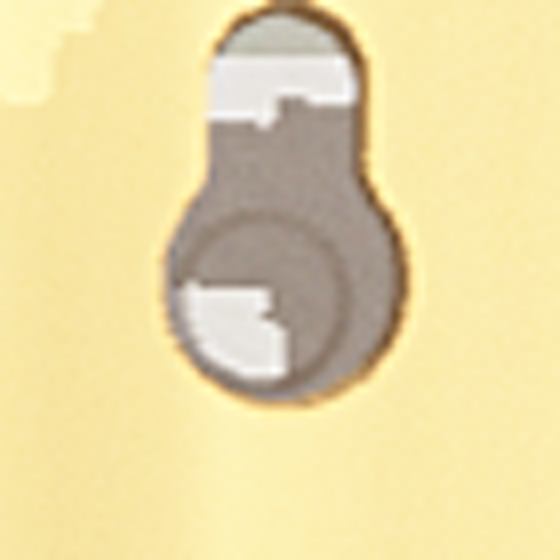

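Stud (284.3,129.9) vs mouth centre (287.3,128.1): about 0.5 mm in x and 1.2 mm in y off after height projection. Correct and lower gently.

```bash
python3 -m inch '[{"x":-0.1,"y":-0.06,"z":0.3,"yaw":0,"gripper":-1},{"x":0,"y":0,"z":0.4,"yaw":0,"gripper":-1},{"x":0,"y":0,"z":0.3,"yaw":0,"gripper":-1},{"x":0,"y":0,"z":0.2,"yaw":0,"gripper":-1},{"x":0,"y":0,"z":0.2,"yaw":0,"gripper":-1},{"x":0,"y":0,"z":0.2,"yaw":0,"gripper":-1},{"x":0,"y":0,"z":0.1,"yaw":0,"gripper":-1},{"x":0,"y":0,"z":0,"yaw":0,"gripper":-1},{"x":0,"y":0,"z":0,"yaw":0,"gripper":-1},{"x":0,"y":0,"z":0,"yaw":0,"gripper":-1}]'
```

```text
time_s: 10.3
ee_pos: [537.2, 174.3, 66.0]
ee_rot: [180.0, 0.0, 95.2]
force: [0.6, 0.2, -2.3]
gripper_width: 49.7
```

```bash
python3 -m inch '[{"x":0,"y":0,"z":0.3,"yaw":0,"gripper":-1},{"x":0,"y":0,"z":0.3,"yaw":0,"gripper":-1},{"x":0,"y":0,"z":0.3,"yaw":0,"gripper":-1},{"x":0,"y":0,"z":0.3,"yaw":0,"gripper":-1},{"x":0,"y":0,"z":0.2,"yaw":0,"gripper":-1},{"x":0,"y":0,"z":0.1,"yaw":0,"gripper":-1},{"x":0,"y":0,"z":0.1,"yaw":0,"gripper":-1},{"x":0,"y":0,"z":0.1,"yaw":0,"gripper":-1},{"x":0,"y":0,"z":0,"yaw":0,"gripper":-1},{"x":0,"y":0,"z":0,"yaw":0,"gripper":-1}]'
```

```text
time_s: 11.13
ee_pos: [537.1, 174.2, 49.2]
ee_rot: [180.0, 0.0, 95.2]
force: [-1.4, 0.1, 1.2]
gripper_width: 49.7
```

Plate is at rest height with a light contact force. Release, lift, and go and look for the cam handle.

```bash
python3 -m inch '[{"x":0,"y":0,"z":0,"yaw":0,"gripper":1},{"x":0,"y":0,"z":0,"yaw":0,"gripper":1},{"x":0,"y":0,"z":0,"yaw":0,"gripper":1},{"x":0,"y":0,"z":0,"yaw":0,"gripper":1},{"x":0,"y":0,"z":-1,"yaw":0,"gripper":1},{"x":0,"y":0,"z":-3,"yaw":0,"gripper":1},{"x":0,"y":0,"z":-4,"yaw":0,"gripper":1},{"x":0,"y":0,"z":-4,"yaw":0,"gripper":1},{"x":0,"y":0,"z":-3.5,"yaw":0,"gripper":1},{"x":0,"y":0,"z":-3,"yaw":0,"gripper":1}]'
python3 -m inch '[{"x":3,"y":0,"z":0,"yaw":0,"gripper":0},{"x":3,"y":0,"z":0,"yaw":0,"gripper":0},{"x":3,"y":0,"z":0,"yaw":0,"gripper":0},{"x":1,"y":0,"z":0,"yaw":0,"gripper":0},{"x":0,"y":0,"z":0,"yaw":0,"gripper":0},{"x":0,"y":0,"z":0,"yaw":0,"gripper":0},{"x":0,"y":0,"z":0,"yaw":0,"gripper":0},{"x":0,"y":0,"z":0,"yaw":0,"gripper":0}]'
python3 - <<'E'
from h import *
import pickle
d=grab('wrist','w6.png');s=telemetry.state();pickle.dump((d,s),open('w6.pkl','wb'));print(s['ee_pos'],s['ee_rot'])
print(proj(d,[[517.5,415,97],[531.2,315.9,40]]))
E
```

```text
time_s: 11.97
ee_pos: [537.4, 174.3, 237.8]
ee_rot: [179.8, -0.0, 95.2]
force: [0.1, -0.7, -0.5]
gripper_width: 91.3
time_s: 12.63
ee_pos: [528.1, 272.5, 234.0]
ee_rot: [-180.0, 0.0, 95.1]
force: [0.2, -0.2, -0.1]
gripper_width: 46.1
[528.12860073 272.5401589  234.00119653] [-1.79992894e+02  3.18605879e-02  9.51263842e+01]
[[276.7195388   43.41940648]
 [280.35610464 153.82175133]]
```

View pics/w6.png

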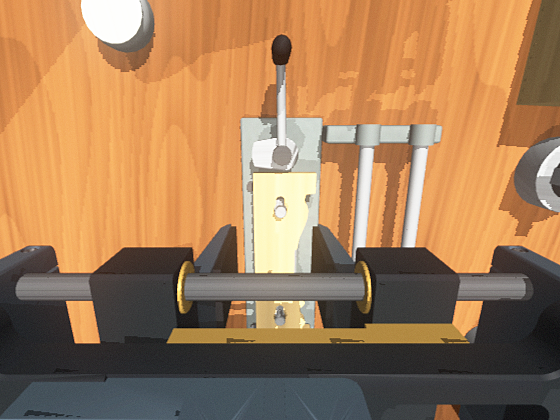

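View: template lies on the holder with the left stud in its mouth at (280,212); the handle top is at about (281,45). Locating the handle.

Run:
```python
from h import *
import pickle
d,s=pickle.load(open('w6.pkl','rb'));g=cv2.cvtColor(d['pixels'],cv2.COLOR_RGB2GRAY)
m=np.zeros_like(g);m[25:75,262:300]=(g[25:75,262:300]<70)*255
c=max(cv2.findContours(m,0,1)[0],key=cv2.contourArea)[:,0];print(c.min(0),c.max(0))
for r in range(33,70,4):
    q=np.where(m[r])[0];print(r,(q.min(),q.max()) if len(q) else None)
u=(c.min(0)[0]+c.max(0)[0])/2;rad=9*297.2/287
P=ray(d,[(u,c.min(0)[1]-.5+rad)],97)[0];A=np.array([531.2,315.9]);v=P[:2]-A
print(P,np.linalg.norm(v),np.degrees(np.arctan2(v[1],v[0])))
```

```text
[272  35] [291  64]
33 None
37 (np.int64(276), np.int64(287))
41 (np.int64(273), np.int64(289))
45 (np.int64(272), np.int64(290))
49 (np.int64(272), np.int64(290))
53 (np.int64(272), np.int64(289))
57 (np.int64(272), np.int64(288))
61 (np.int64(273), np.int64(287))
65 None
69 None
[521.64255244 415.05578232  97.        ] 99.61532999933506 95.5056288456057
```

```bash
python3 -m inch '[{"x":3.5,"y":0.15,"z":0,"yaw":0,"gripper":0},{"x":3.5,"y":0.15,"z":0,"yaw":0,"gripper":0},{"x":3.5,"y":0.16,"z":0,"yaw":0,"gripper":0},{"x":2.5,"y":0.16,"z":0,"yaw":0,"gripper":0},{"x":1.25,"y":0,"z":0,"yaw":0,"gripper":0},{"x":0,"y":0,"z":2,"yaw":0,"gripper":0},{"x":0,"y":0,"z":3,"yaw":0,"gripper":0},{"x":0,"y":0,"z":3,"yaw":0,"gripper":0},{"x":0,"y":0,"z":2,"yaw":0,"gripper":0},{"x":0,"y":0,"z":0,"yaw":0,"gripper":0},{"x":0,"y":0,"z":0,"yaw":0,"gripper":0},{"x":0,"y":0,"z":0,"yaw":0,"gripper":0}]'
```

```text
time_s: 13.68
ee_pos: [522.4, 416.2, 135.7]
ee_rot: [179.9, -0.1, 95.2]
force: [0.3, 0.8, -0.1]
gripper_width: 45.6
```

```bash
python3 -m inch '[{"x":-0.1,"y":-0.08,"z":2,"yaw":0,"gripper":0},{"x":0,"y":0,"z":2,"yaw":0,"gripper":0},{"x":0,"y":0,"z":1.2,"yaw":0,"gripper":0},{"x":0,"y":0,"z":0,"yaw":0,"gripper":0},{"x":0,"y":0,"z":0,"yaw":0,"gripper":-1},{"x":0,"y":0,"z":0,"yaw":0,"gripper":-1},{"x":0,"y":0,"z":0,"yaw":0,"gripper":-1},{"x":0,"y":0,"z":0,"yaw":0,"gripper":-1},{"x":0,"y":0,"z":0,"yaw":0,"gripper":-1},{"x":0,"y":0,"z":0,"yaw":0,"gripper":-1}]' 15
```

```text
time_s: 14.52
ee_pos: [521.0, 415.7, 83.0]
ee_rot: [179.9, -0.1, 95.2]
force: [0.1, -0.4, 4.3]
gripper_width: 17.7
```

```bash
python3 -m inch '[{"x":-0.01,"y":-0.44,"z":0,"yaw":-0.5,"gripper":-1},{"x":-0.01,"y":-0.44,"z":0,"yaw":-0.5,"gripper":-1},{"x":-0.01,"y":-0.44,"z":0,"yaw":-0.5,"gripper":-1},{"x":-0.01,"y":-0.44,"z":0,"yaw":-0.5,"gripper":-1},{"x":-0.01,"y":-0.44,"z":0,"yaw":-0.5,"gripper":-1},{"x":-0.01,"y":-0.44,"z":0,"yaw":-0.5,"gripper":-1},{"x":-0.01,"y":-0.44,"z":0,"yaw":-0.5,"gripper":-1},{"x":-0.01,"y":-0.44,"z":0,"yaw":-0.5,"gripper":-1},{"x":-0.01,"y":-0.44,"z":0,"yaw":-0.5,"gripper":-1},{"x":-0.01,"y":-0.44,"z":0,"yaw":-0.5,"gripper":-1},{"x":-0.01,"y":-0.44,"z":0,"yaw":-0.5,"gripper":-1},{"x":-0.01,"y":-0.44,"z":0,"yaw":-0.5,"gripper":-1}]'
python3 - <<'E'
from h import *
s=telemetry.state();v=s['ee_pos'][:2]-[531.2,315.9];print('r',np.hypot(*v),'holder angle',np.degrees(np.arctan2(v[1],v[0]))-5.15,'joint',np.arctan2(v[1],v[0])-np.radians(75.15),s['ee_rot'][2]-5.15)
E
```

```text
time_s: 15.52
ee_pos: [474.9, 398.1, 83.0]
ee_rot: [179.5, 0.1, 125.3]
force: [11.5, 2.1, -4.6]
gripper_width: 17.7
r 99.58567883082372 holder angle 119.26271695310623 joint 0.8597966093097327 120.19423194541955
```

```bash
python3 -m inch '[{"x":-0.01,"y":-0.44,"z":0,"yaw":-0.5,"gripper":-1},{"x":-0.01,"y":-0.44,"z":0,"yaw":-0.5,"gripper":-1},{"x":-0.01,"y":-0.44,"z":0,"yaw":-0.5,"gripper":-1},{"x":-0.01,"y":-0.44,"z":0,"yaw":-0.5,"gripper":-1},{"x":-0.01,"y":-0.44,"z":0,"yaw":-0.5,"gripper":-1},{"x":-0.01,"y":-0.44,"z":0,"yaw":-0.5,"gripper":-1},{"x":-0.01,"y":-0.44,"z":0,"yaw":-0.5,"gripper":-1},{"x":-0.01,"y":-0.44,"z":0,"yaw":-0.5,"gripper":-1},{"x":-0.01,"y":-0.44,"z":0,"yaw":-0.5,"gripper":-1},{"x":-0.01,"y":-0.44,"z":0,"yaw":-0.5,"gripper":-1},{"x":-0.01,"y":-0.44,"z":0,"yaw":-0.5,"gripper":-1},{"x":-0.01,"y":-0.44,"z":0,"yaw":-0.5,"gripper":-1}]'
python3 - <<'E'
from h import *
s=telemetry.state();v=s['ee_pos'][:2]-[531.2,315.9];print('r',np.hypot(*v),'joint',np.arctan2(v[1],v[0])-np.radians(75.15),s['ee_rot'][2]-5.15)
E
```

```text
time_s: 16.52
ee_pos: [441.6, 358.2, 82.9]
ee_rot: [179.6, 0.3, 155.4]
force: [8.0, 1.1, -2.5]
gripper_width: 17.7
r 99.04150086447503 joint 1.3890096986507308 150.2404622753477
```

```bash
python3 -m inch '[{"x":-0.01,"y":-0.44,"z":0,"yaw":-0.5,"gripper":-1},{"x":-0.01,"y":-0.44,"z":0,"yaw":-0.5,"gripper":-1},{"x":-0.01,"y":-0.44,"z":0,"yaw":-0.5,"gripper":-1},{"x":-0.01,"y":-0.44,"z":0,"yaw":-0.5,"gripper":-1},{"x":-0.01,"y":-0.44,"z":0,"yaw":-0.5,"gripper":-1},{"x":-0.01,"y":-0.44,"z":0,"yaw":-0.5,"gripper":-1},{"x":-0.01,"y":-0.44,"z":0,"yaw":-0.5,"gripper":-1},{"x":-0.01,"y":-0.44,"z":0,"yaw":-0.5,"gripper":-1},{"x":-0.01,"y":-0.44,"z":0,"yaw":-0.5,"gripper":-1},{"x":-0.01,"y":-0.44,"z":0,"yaw":-0.5,"gripper":-1},{"x":0,"y":-0.4,"z":0,"yaw":-0.5,"gripper":-1},{"x":0,"y":0,"z":0,"yaw":0,"gripper":-1}]'
python3 - <<'E'
from h import *
s=telemetry.state();v=s['ee_pos'][:2]-[531.2,315.9];print('r',np.hypot(*v),'joint',np.arctan2(v[1],v[0])-np.radians(75.15),s['ee_rot'][2]-5.15)
E
```

```text
time_s: 17.52
ee_pos: [432.3, 311.5, 82.9]
ee_rot: [179.8, 0.4, -177.2]
force: [6.9, 1.1, -3.0]
gripper_width: 17.4
r 99.03209123016708 joint -4.409134458129708 -182.3445113368888
```

Joint is about 1.87 (atan2 wrapped). Release, rise, turn back and look from the same place as before.

```bash
python3 -m inch '[{"x":0,"y":0,"z":0,"yaw":0,"gripper":0},{"x":0,"y":0,"z":0,"yaw":0,"gripper":0},{"x":0,"y":0,"z":0,"yaw":0,"gripper":0},{"x":0,"y":0,"z":0,"yaw":0,"gripper":0},{"x":0,"y":0,"z":-2,"yaw":0,"gripper":0},{"x":0,"y":0,"z":-4,"yaw":0,"gripper":0},{"x":0,"y":0,"z":-4,"yaw":0,"gripper":0},{"x":0,"y":0,"z":-4,"yaw":0,"gripper":0},{"x":0,"y":0,"z":-1.2,"yaw":0,"gripper":0}]'
python3 -m inch '[{"x":0,"y":0,"z":0,"yaw":1,"gripper":0},{"x":0,"y":0,"z":0,"yaw":1,"gripper":0},{"x":0,"y":0,"z":0,"yaw":1,"gripper":0},{"x":0,"y":0,"z":0,"yaw":1,"gripper":0},{"x":0,"y":0,"z":0,"yaw":1,"gripper":0},{"x":0,"y":0,"z":0,"yaw":1,"gripper":0},{"x":0,"y":0,"z":0,"yaw":1,"gripper":0},{"x":0,"y":0,"z":0,"yaw":1,"gripper":0},{"x":0,"y":0,"z":0,"yaw":1,"gripper":0},{"x":0,"y":0,"z":0,"yaw":1,"gripper":0},{"x":0,"y":0,"z":0,"yaw":1,"gripper":0},{"x":0,"y":0,"z":0,"yaw":1,"gripper":0}]'
python3 -m inch '[{"x":0,"y":0,"z":0,"yaw":1,"gripper":0},{"x":0,"y":0,"z":0,"yaw":1,"gripper":0},{"x":0,"y":0,"z":0,"yaw":1,"gripper":0},{"x":0,"y":0,"z":0,"yaw":1,"gripper":0},{"x":0,"y":0,"z":0,"yaw":1,"gripper":0},{"x":0,"y":0,"z":0,"yaw":0.5,"gripper":0}]'
```

```text
time_s: 18.27
ee_pos: [430.7, 311.8, 240.2]
ee_rot: [179.7, 0.5, -177.3]
force: [1.1, 0.9, -0.6]
gripper_width: 45.5
time_s: 19.27
ee_pos: [428.4, 310.2, 233.7]
ee_rot: [-179.9, 0.0, 122.5]
force: [-0.0, 0.1, 0.2]
gripper_width: 45.6
time_s: 19.77
ee_pos: [428.4, 310.2, 233.7]
ee_rot: [-180.0, 0.0, 95.0]
force: [-0.4, -0.2, 0.1]
gripper_width: 45.9
```

```bash
python3 -m inch '[{"x":-2.8,"y":1.5,"z":0,"yaw":0,"gripper":0},{"x":-2.8,"y":1.5,"z":0,"yaw":0,"gripper":0},{"x":-2.8,"y":1.5,"z":0,"yaw":0,"gripper":0},{"x":-2.8,"y":1.4,"z":0,"yaw":0,"gripper":0},{"x":-2.8,"y":1.4,"z":0,"yaw":0,"gripper":0},{"x":-2.8,"y":1.4,"z":0,"yaw":0,"gripper":0},{"x":0,"y":0,"z":0,"yaw":0,"gripper":0},{"x":0,"y":0,"z":0,"yaw":0,"gripper":0},{"x":0,"y":0,"z":0,"yaw":0,"gripper":0},{"x":0,"y":0,"z":0,"yaw":0,"gripper":0}]'
python3 - <<'E'
from h import *
d=grab('wrist','w7.png');print(telemetry.state()['ee_pos'])
M=np.array([544.05,173.55]);a=np.radians(5.15);x=np.array([np.cos(a),np.sin(a)]);y=np.array([-x[1],x[0]])
pt=lambda X,Y,z:list(M+X*x+Y*y)+[z]
print('expected px home: end corners',proj(d,[pt(-32,109,36),pt(42,109,36)]),'if y=0',proj(d,[pt(-32,120,36)]),'handle',proj(d,[pt(-100,143,97)]))
hsv=cv2.cvtColor(d['pixels'],cv2.COLOR_RGB2HSV);m=((hsv[...,1]<135)&(hsv[...,1]>40)&(hsv[...,2]>170)).astype(np.uint8)
q=proj(d,[pt(-32,109,36),pt(42,109,36)])
W=[]
for c in range(int(q[0,0])+6,int(q[1,0])-6,4):
    r0=int(q[:,1].mean());col=m[r0-25:r0+25,c];run=[i for i in range(44) if col[i:i+6].all()]
    if run: W.append(ray(d,[(c,r0-25+run[0]-.5)],36)[0,:2])
W=np.array(W)-M;k=np.polyfit(W@x,W@y,1);print('template y (holder)',np.median(W@y)-120,(W@y).round(1)-120,'end slope',k[0])
L=[]
for r in range(int(q[0,1])+10,int(q[0,1])+110,5):
    cc=np.where(m[r,200:300])[0]+200;L.append((cc.min()-.5,r))
b=ray(d,L,36)[:,:2]-M;print('back edge holder x',np.median(b@x),'yaw slope',np.polyfit(b@y,b@x,1)[0])
E
```

```text
time_s: 20.6
ee_pos: [530.1, 151.8, 233.8]
ee_rot: [-180.0, -0.0, 95.3]
force: [0.3, 0.5, 0.8]
gripper_width: 45.8
[530.05222221 151.92302758 233.91245919]
expected px home: end corners [[259.54541242  72.24153265]
 [328.47666639  72.33511507]] if y=0 [[259.42484374  61.02279558]] handle [[175.1793523   16.51048088]]
template y (holder) -11.200118366024412 [-10.3 -10.3 -11.2 -11.2 -12.2 -11.2 -11.2 -11.2 -11.2 -11.2 -11.2 -11.2
 -11.2 -11.2 -11.2] end slope -0.0069718994446467475
back edge holder x -31.918727842442323 yaw slope -0.017053150995349816
```

View pics/w7.png

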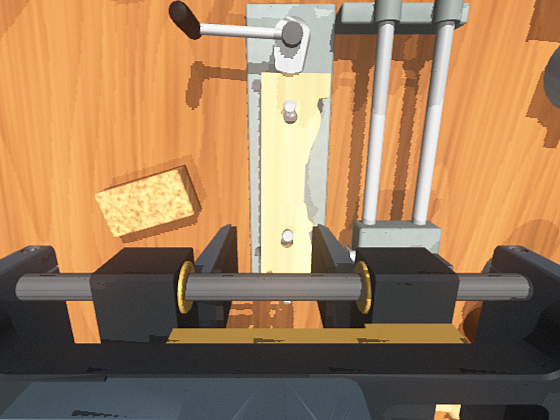

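View: the cam's dwell is against the plate's end (row 72), both heads stand over the slots at (290,107) and (288,235), and the handle is at about (178,12), along holder -x. All as required, so I'll hand in.

```bash
python3 -c "
from workcell import env
print(env.job_done())"
```

```text
the job is handed in; nothing more can be done
None
```

The template is mounted on the holder over both studs, slid home and locked by the cam. I handed the job in at about 20.6 s, and it returned no verdict.

I gripped the plate at its waist and lowered it over both heads. It settled with its underside at 24.0 mm and about 1 N of contact force. I then gripped the handle, swung it about 87° to joint ≈ 1.87, let go and drew clear.

**Last checks (wrist camera):**
- **Slid home:** the template stands at holder y ≈ -11.2 mm, and both heads are over the slots.
- **Sideways fit:** the back edge is at x ≈ -31.9 mm from the studs' line, against -32 expected.
- **Angle:** the back edge shows about 0.017 rad off the studs' line and the plate's end about 0.007 rad. They differ, but both are within 0.04.
- **Cam:** the lever lies along holder -x, in the dwell.
- **Robot:** it is clear of everything, at 234 mm height.

**Disagreements and gaps:**
- The middle of the grey base, measured in the top view, is about 9 mm along y from the midpoint between the studs. I placed the template by the studs, measured in two wrist views.
- I did not measure the plate's final height or level after the swing; the last picture only shows it lying flat.
- I did not measure the other things on the bench again.

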